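Fill the tea-cup carrier and hold it up level

TASK

Two of the four pockets of the bamboo carrier are empty: set the two spare tea cups from the blue tray into them, upright and gently, without dropping them, leaving the cups already in the carrier in their pockets. Then lift the full carrier by its handle about ten centimetres straight off the counter, keeping it level all the way, and finish while holding it there, still and level in the air: do not put it down or let go. Leave the kettle and the teapot where they are.

Things in the scene. Friction and masses are not known exactly. Their poses are not given: they have to be found in the camera images.
- carrier: square bamboo tea-cup carrier, loose, 240 x 240 mm board 14 mm thick, with four round pockets and a T-shaped handle standing in the middle; 0.45 kg without cups. Origin at the centre of the board's underside, z up; the handle's crossbar runs along its x axis. It stands on the counter (z = 0) at the start.
- handle: the carrier's handle, fixed to it: a bamboo crossbar 80 mm long (its x axis), 18 mm wide (y), 22 mm tall, on a post 16 mm thick. Origin at the centre of the crossbar, 108 mm above the carrier's underside, midway between the pockets.
- pocket0 (a point): a pocket of the carrier, at x -65, y 68 mm in the carrier's frame: a round recess 55 mm across and 8 mm deep, its floor 6 mm above the carrier's underside. This point is where the centre of a cup standing in it comes to be, 25 mm above the pocket's floor. Two of the four pockets are empty at the start; which two varies.
- pocket1 (a point): a pocket of the carrier, at x 65, y 68 mm in the carrier's frame: a round recess 55 mm across and 8 mm deep, its floor 6 mm above the carrier's underside. This point is where the centre of a cup standing in it comes to be, 25 mm above the pocket's floor. Two of the four pockets are empty at the start; which two varies.
- pocket2 (a point): a pocket of the carrier, at x -65, y -68 mm in the carrier's frame: a round recess 55 mm across and 8 mm deep, its floor 6 mm above the carrier's underside. This point is where the centre of a cup standing in it comes to be, 25 mm above the pocket's floor. Two of the four pockets are empty at the start; which two varies.
- pocket3 (a point): a pocket of the carrier, at x 65, y -68 mm in the carrier's frame: a round recess 55 mm across and 8 mm deep, its floor 6 mm above the carrier's underside. This point is where the centre of a cup standing in it comes to be, 25 mm above the pocket's floor. Two of the four pockets are empty at the start; which two varies.
- cup_a_mid (a point): white porcelain tea cup without a handle, nearly cylindrical: 58 mm across at the rim, 50 mm tall, wall 4 mm, foot 42 mm across widening to 56 mm at 14 mm height, about 60 g. This point is its centre, 25 mm above its foot; z is its upward axis. At the start it already stands in one of the carrier's four pockets (which one varies).
- cup_b_mid (a point): white porcelain tea cup without a handle, nearly cylindrical: 58 mm across at the rim, 50 mm tall, wall 4 mm, foot 42 mm across widening to 56 mm at 14 mm height, about 60 g. This point is its centre, 25 mm above its foot; z is its upward axis. At the start it already stands in one of the carrier's four pockets (which one varies).
- cup_c_mid (a point): white porcelain tea cup without a handle, nearly cylindrical: 58 mm across at the rim, 50 mm tall, wall 4 mm, foot 42 mm across widening to 56 mm at 14 mm height, about 60 g. This point is its centre, 25 mm above its foot; z is its upward axis. At the start it stands upright on the blue tray: one of the two spares.
- cup_d_mid (a point): white porcelain tea cup without a handle, nearly cylindrical: 58 mm across at the rim, 50 mm tall, wall 4 mm, foot 42 mm across widening to 56 mm at 14 mm height, about 60 g. This point is its centre, 25 mm above its foot; z is its upward axis. At the start it stands upright on the blue tray: one of the two spares.
- tray: blue plastic tray, fixed, 280 x 170 x 22 mm with a 4 mm floor and rim; origin under its centre, x along its long side.
- kettle: stainless steel kettle, loose, 172 mm wide, 216 mm tall with its bail handle, spout along its x axis reaching 130 mm from the centre; origin under its centre. Bystander.
- teapot: white porcelain teapot, loose, 120 mm wide, 112 mm tall, spout along +x and handle along -x reaching about 100 mm from the centre; origin under its centre. Bystander.
- rack: bamboo dish rack with four plates, fixed, 374 x 200 mm, rails 87 mm tall, plates reaching about 180 mm; origin under its centre, long side along x. Bystander.
There are look-alikes about, which are no part of the job. What is shaped like the part that bears cup_a_mid but green is not meant.

How it is judged:
On the way, in this order (a step that is already met when the one before it is completed fails the run):
1. every pocket of the carrier, still on the counter, holds an upright cup and the fingers have let go of the cups (distance between any of cup_a_mid, cup_b_mid, cup_c_mid, cup_d_mid and pocket0 below 0.006 m and distance between any of cup_a_mid, cup_b_mid, cup_c_mid, cup_d_mid and pocket1 below 0.006 m and distance between any of cup_a_mid, cup_b_mid, cup_c_mid, cup_d_mid and pocket2 below 0.006 m and distance between any of cup_a_mid, cup_b_mid, cup_c_mid, cup_d_mid and pocket3 below 0.006 m and angle between each of cup_a_mid, cup_b_mid, cup_c_mid, cup_d_mid's own z axis and vertical below 0.17 rad and height (world z) of carrier below 0.01 m and contact force between the fingers and cup_a below 0.05 N and contact force between the fingers and cup_b below 0.05 N and contact force between the fingers and cup_c below 0.05 N and contact force between the fingers and cup_d below 0.05 N), for 0.2 s.
2. the carrier is held level by its handle, clear of the counter (height (world z) of carrier between 0.06 and 0.2 m and angle between carrier's own z axis and vertical below 0.1 rad and contact force between the fingers and handle above 2 N), for 0.2 s.
At the end, for the whole second after the job is handed in: The carrier's underside is 60 to 200 mm above the counter, the carrier tilted less than 0.1 rad, gripped by its handle (over 2 N), moving slower than 0.03 m/s and 0.15 rad/s and resting on nothing else; all four pockets hold a cup (centre within 6 mm of its seated place, tilted less than 0.17 rad) (all of step 2 and linear speed of carrier below 0.03 m/s and angular speed of carrier below 0.15 rad/s and distance between any of cup_a_mid, cup_b_mid, cup_c_mid, cup_d_mid and pocket0 below 0.006 m and distance between any of cup_a_mid, cup_b_mid, cup_c_mid, cup_d_mid and pocket1 below 0.006 m and distance between any of cup_a_mid, cup_b_mid, cup_c_mid, cup_d_mid and pocket2 below 0.006 m and distance between any of cup_a_mid, cup_b_mid, cup_c_mid, cup_d_mid and pocket3 below 0.006 m and angle between each of cup_a_mid, cup_b_mid, cup_c_mid, cup_d_mid's own z axis and vertical below 0.17 rad and contact force between carrier and kettle below 0.2 N and contact force between carrier and teapot below 0.2 N and contact force between carrier and tray below 0.2 N and contact force between carrier and rack below 0.2 N); the arm keeps its last pose, push and grip.
It fails at once if a cup that was already in the carrier is taken out of its pocket ((distance between cup_a_mid and pocket0 above 0.015 m and distance between cup_a_mid and pocket1 above 0.015 m and distance between cup_a_mid and pocket2 above 0.015 m and distance between cup_a_mid and pocket3 above 0.015 m) or (distance between cup_b_mid and pocket0 above 0.015 m and distance between cup_b_mid and pocket1 above 0.015 m and distance between cup_b_mid and pocket2 above 0.015 m and distance between cup_b_mid and pocket3 above 0.015 m)).
It fails at once if a cup is dropped or knocked about (moves faster than 0.5 m/s out of the fingers while the carrier is on the counter) ((contact force between the fingers and cup_a below 0.01 N and linear speed of cup_a above 0.5 m/s and height (world z) of carrier below 0.01 m) or (contact force between the fingers and cup_b below 0.01 N and linear speed of cup_b above 0.5 m/s and height (world z) of carrier below 0.01 m) or (contact force between the fingers and cup_c below 0.01 N and linear speed of cup_c above 0.5 m/s and height (world z) of carrier below 0.01 m) or (contact force between the fingers and cup_d below 0.01 N and linear speed of cup_d above 0.5 m/s and height (world z) of carrier below 0.01 m)).
It fails at once if the carrier tips by more than 0.25 rad (angle between carrier's own z axis and vertical above 0.25 rad).
It fails at once if the kettle or the teapot is shifted by more than 30 mm (distance of any of kettle, teapot from where it was at the start of the episode above 0.03 m).
It also fails if it takes over 64 s, if anything falls off the work surface, if the arm or the gripper's body presses on something with over 40 N, if the wrist force passes 120 N, or if a joint passes its speed limit or range.

ROBOT

A 7-joint arm with a two-finger parallel gripper is mounted at the origin on the work surface. World frame = base frame: x ahead of the robot, y to its left, z up, the work surface at z = 0. Lengths are in m, angles in rad, forces in N, time in s.
With the tool pointing down it reaches from about 0.425 to 0.925 m from the base axis. Payload 6.8 kg.
Tool frame: the origin (TCP) lies at the very end of the fingers, on their centre line; the grasp point (between the pads) lies 19 mm behind it (r.grip_point_offset is the distance from the TCP to the grasp point, in m); z points along the fingers, y is the line along which they close (so a half turn about z gives the same grasp; the last joint's range is limited). The gripper opens to 85 mm and grips with 20 to 120 N. Pads are 22 mm wide; open, the fingers measure 114 mm over their backs; the gripper's body (76 mm by 85 mm) begins 54 mm behind the grasp point. The pads swing forward as they close: fully open they stand 13 mm farther back than shut.
Start: joints at [-1.267, 0.477, 0.022, 1.555, -0.011, 1.109, -0.083], TCP at [0.27, 0.619, 0.201] pointing down, gripper open.
Joint ranges: [-2.96, 2.96], [-0.34, 2.1], [-1.41, 1.46], [0.24, 2.44], [-1.37, 4.51], [0.17, 1.92], [-2.96, 2.96]. Speed limits (rad/s): [2.39, 2.39, 3.14, 3.14, 3.14, 3.14, 3.14].

INTERFACE

Orientations are given as a rotation vector (axis times angle).
In Python, from bench import status, eyes, r gives the robot as it stands.
- The arm moves only by the shell command python3 -m crank 'ROWS' [OPENING] [FORCE]. ROWS is JSON, a list of rows, each a list of 6 numbers: the shift along the tool's x, y, z normalised to -1 to 1, where 1 is 0.02 m, then the turn, a rotation vector about the tool's x, y, z normalised to -1 to 1, where 1 is 45 degrees. A call has 1 to 12 rows; each row shifts and turns the commanded pose from where the row before left it, along the tool's axes as they then stand; what a row does not reach is not made up. A row lasts 1/10 s, in which the tool goes at most 50 mm and 8.59 degrees, less where a joint would pass 70% of its speed; a pose out of reach is approached as far as the arm can. A call with a number of a shift or a turn outside -1 to 1 is refused whole. A call with a gripper value outside its range is refused whole. OPENING is the opening, from 0 (shut) to 1 (fully open), set as the call begins (- or left out, the last holds). The fingers move at their own pace and stop on an object; FORCE is the grip in N (left out, the last holds). Time passes only in rows, so rows that do not move let the fingers close. It gives the time, the measured TCP pose, the force, the opening and the grip force at its end, in the units of the state.
- status.get_obs(): the state, without advancing time (a new reading comes with each control period).
- eyes.grab_frame(name): name is "side" or "top"; returns a dict with "image" (400x640x3 uint8, red, green, blue), "depth" (400x640 float32, m along the optical axis (not along the pixel's ray), 0 where there is no reading), "fovy" (degrees; the focal length in pixels is half the picture's height over the tangent of half this angle, whatever the lens; pixels are square), "cx", "cy" (the principal point, pixels), "k1" (the pictures are not rectified: a ray, as slopes to the right and down, at radius r is drawn at 1 + k1 r^2 times it, then the intrinsics apply), "world_to_cam" (4x4, takes a point from world to camera coordinates). Camera axes: x right, y up, looking along -z (the intrinsics and any distortion apply to the point x, -y, -z); pixel columns grow to the right and rows downward; lengths in m; the calibration is good to about 2 mm. A picture is of the moment at which its call begins.
- r.hand_in(): hands the job in; it is judged then, once.
The state is a dict: "clock": time; "joints": joint angles; "qvel": joint speeds; "tau": joint torques, N m; "tcp_pos": TCP position; "orientation": TCP orientation; "contact_force": force on the tool from outside, world axes, zero at the start; "moment": the same for the moment, N m; "grip_width": finger opening in m; "gripper_force": force on a finger pad.
Only numpy, scipy, OpenCV 4.12 (cv2) and the standard library are available. Lean on these libraries where they do the work, as an engineer would, in place of code of your own. Each camera call takes 0.05 s, during which the arm holds its last target. There are 200 camera calls.

## Working session

There is one attempt and no reset: what is moved stays moved. The work goes in short steps, Python scripts to look and compute and a shell command to move; the robot and the scene stay as the last step left them, time stands still between calls to the robot, and variables do not carry over. Pictures are saved under pics/ and viewed, at most 13 in all, crops included, and the job is handed in when it is done.

```bash
mkdir -p pics; ls
cat > h.py <<'E'
import numpy as np, cv2
from bench import status, eyes, r
def K(f):
    H=f["image"].shape[0]; fl=H/2/np.tan(np.radians(f["fovy"])/2); return fl
def rays(f,uv):
    uv=np.asarray(uv,float).reshape(-1,2); fl=K(f)
    d=(uv-[f["cx"],f["cy"]])/fl
    s=d.copy()
    for _ in range(20): s=d/(1+f["k1"]*(s**2).sum(1,keepdims=True))
    M=np.linalg.inv(f["world_to_cam"])
    c=np.c_[s[:,0],-s[:,1],-np.ones(len(s))]
    return M[:3,3], c@M[:3,:3].T
def onplane(f,uv,z):
    o,d=rays(f,uv); return o+d*((z-o[2])/d[:,2])[:,None]
def cloud(f):
    h,w=f["depth"].shape; v,u=np.mgrid[:h,:w]
    o,d=rays(f,np.c_[u.ravel(),v.ravel()])
    return (o+d*f["depth"].reshape(-1,1)).reshape(h,w,3)
def proj(f,P):
    P=np.atleast_2d(P); c=(np.c_[P,np.ones(len(P))]@f["world_to_cam"].T)[:,:3]
    s=np.c_[c[:,0],-c[:,1]]/-c[:,2:]
    return s*(1+f["k1"]*(s**2).sum(1,keepdims=True))*K(f)+[f["cx"],f["cy"]]
def save(n,im): cv2.imwrite("pics/"+n,cv2.cvtColor(im,cv2.COLOR_RGB2BGR))
E
python3 - <<'E'
from h import *
for n in("top","side"):
    f=eyes.grab_frame(n); save(n+"0.png",f["image"]); np.savez(n+"0.npz",**f)
    print(n,np.linalg.inv(f["world_to_cam"])[:3].round(3).tolist(),f["fovy"],f["k1"])
print(status.get_obs())
E
```

```text
pics
top [[-0.024, 0.977, -0.213, 0.279], [-1.0, -0.024, 0.002, 0.06], [-0.003, 0.213, 0.977, 1.328]] 56.230066198499074 0.028928026801991226
side [[0.892, 0.275, -0.358, -0.118], [-0.452, 0.533, -0.716, -1.266], [-0.006, 0.8, 0.6, 1.197]] 45.92096763864133 -0.09019944652152656
{'clock': 0.1, 'joints': array([-1.26712189,  0.4776906 ,  0.02232052,  1.55637761, -0.0114759 ,
        1.10930689, -0.0831062 ]), 'qvel': array([-0.00186111, -0.00168262,  0.0014514 , -0.00264769, -0.00016555,
        0.00104245,  0.00103064]), 'tau': array([ 4.25427381e-03, -5.97761393e+01,  1.61349278e+00, -2.81954706e+01,
        1.27645856e-02,  4.97143992e-03, -1.17365138e-05]), 'tcp_pos': array([0.26992834, 0.61802477, 0.20002999]), 'orientation': array([-6.42143253e-01, -3.07505097e+00,  2.57791246e-03]), 'contact_force': array([ 0.31414172, -0.59068397, -0.38207976]), 'moment': array([-0.02846601,  0.00181534,  0.01427498]), 'gripper_force': 0.0, 'grip_width': 0.0854363783266001}
```

View pics/top0.png

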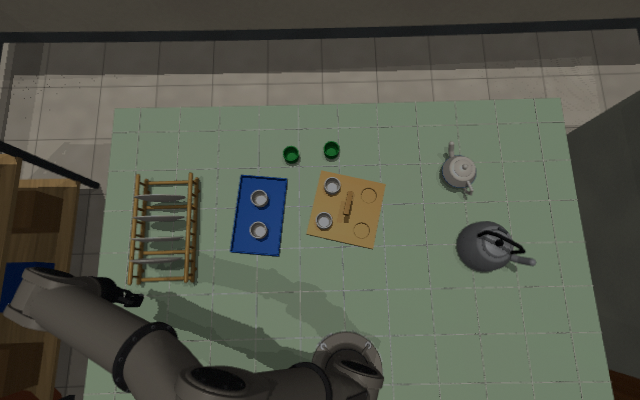

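View pics/side0.png

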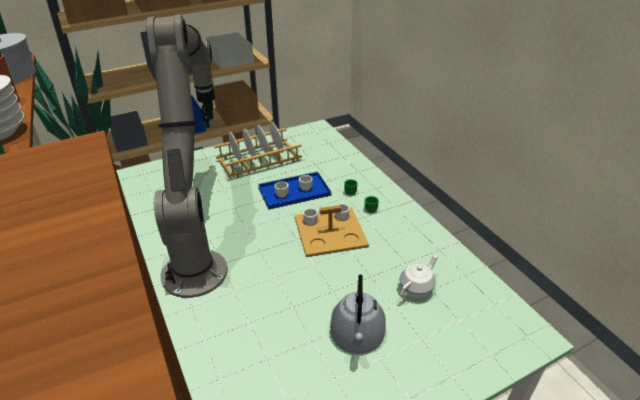

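Top view: the spare cups are on the blue tray at (260,199) and (258,231). The carrier's own cups are at (332,186) and (324,221), and its empty pockets at (369,195) and (361,231). The handle is at (348,207). The green look-alikes at (291,155) and (331,150) are to be left alone, as are the teapot at (459,171) and the kettle at (485,246). So the targets are the white cups on the tray.

Run:
```python
from h import *
T=dict(np.load("top0.npz")); S=dict(np.load("side0.npz"))
im=T["image"]; 
c=cv2.resize(im[140:265,220:400],None,fx=4,fy=4,interpolation=cv2.INTER_CUBIC); save("crop0.png",c)
P=cloud(T)
def blob(mask,seed,rad):
    v,u=np.mgrid[:400,:640]; return mask&(np.hypot(u-seed[0],v-seed[1])<rad)
for n,s,z in(("s1",(260,199),.054),("s2",(258,231),.054),("c1",(332,186),.056),("c2",(324,221),.056)):
    m=blob((P[...,2]>z-.008)&(P[...,2]<z+.012),s,16); q=P[m]
    (cx,cy),rad=cv2.minEnclosingCircle(q[:,:2].astype(np.float32))
    hsv=cv2.cvtColor(im,cv2.COLOR_RGB2HSV)
    m2=blob((hsv[...,1]<50)&(hsv[...,2]>60),s,14).astype(np.uint8)
    k=max(cv2.findContours(m2,0,1)[0],key=cv2.contourArea)
    (a,b),_=cv2.minEnclosingCircle(k)
    print(n,m.sum(),cx,cy,rad,"z",np.percentile(q[:,2],[50,95]).round(4),"px",a,b,onplane(T,(a,b),z)[0].round(4))
hsv=cv2.cvtColor(im,cv2.COLOR_RGB2HSV)
q=P[blob((P[...,2]>.1)&(P[...,2]<.14),(348,207),25)]
rc=cv2.minAreaRect(q[:,:2].astype(np.float32)); print("handle",len(q),rc,q[:,2].mean(),q.mean(0))
mb=blob((hsv[...,0]>10)&(hsv[...,0]<28)&(hsv[...,1]>90),(346,210),60).astype(np.uint8)
k=max(cv2.findContours(mb,0,1)[0],key=cv2.contourArea); k=cv2.convexHull(k)[:,0]
w=onplane(T,k,.014)
rc=cv2.minAreaRect(w[:,:2].astype(np.float32));print("board",rc)
m=blob((P[...,2]>.005)&(P[...,2]<.03)&(mb>0),(346,210),60);print("boardz",np.median(P[m][:,2]))
for n,s in(("k",(485,246)),("t",(459,171))):
    print(n,onplane(T,s,.1))
m=(P[...,2]>.05)&(P[...,1]<.5)&(P[...,1]>.2)&(P[...,0]>.3);print("rack y min",P[m][:,1].min(),P[m][:,2].max())
```

```text
s1 72 0.5743202567100525 0.28685349225997925 0.02969297766685486 z [0.0524 0.0555] px 258.8783874511719 197.44595336914062 [0.5727 0.2857 0.054 ]
s2 68 0.46169644594192505 0.2874407470226288 0.02870688959956169 z [0.0523 0.0563] px 257.8618469238281 229.63157653808594 [0.4597 0.2876 0.054 ]
c1 65 0.6127468943595886 0.029517965391278267 0.028853684663772583 z [0.0537 0.0584] px 331.8571472167969 184.85714721679688 [0.6113 0.0299 0.056 ]
c2 62 0.4889356791973114 0.06153596192598343 0.02882590889930725 z [0.0546 0.0595] px 323.5 219.88461303710938 [0.4876 0.0621 0.056 ]
handle 134 ((0.5338748693466187, -0.019989565014839172), (0.017979411408305168, 0.07896655797958374), 75.71917724609375) 0.1174418631021999 [ 0.53281294 -0.01963664  0.11744186]
board ((0.5341015458106995, -0.01965472102165222), (0.23936274647712708, 0.24101866781711578), 75.99337005615234)
boardz 0.012675390045123303
k [[ 0.38222601 -0.46054615  0.1       ]]
t [[ 0.63764969 -0.40233295  0.1       ]]
rack y min 0.2018988375777785 0.05742556727641834
```

View pics/crop0.png

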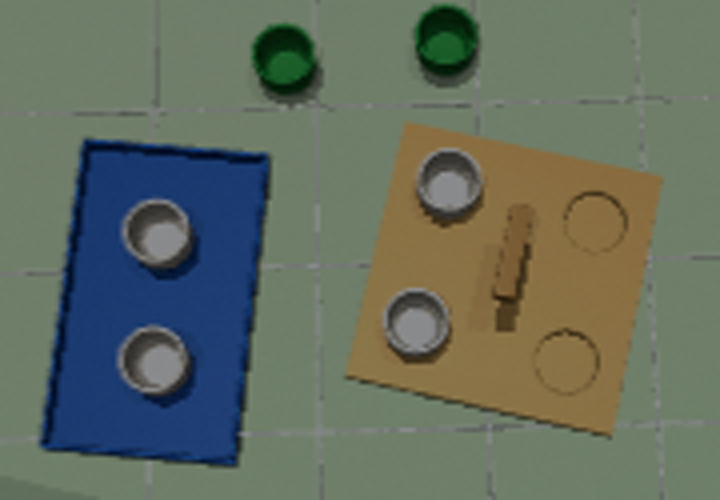

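```bash
cat >> h.py <<'E'
from scipy.spatial.transform import Rotation as R
TH=np.radians(-14.3)
def goto(*targets):
    o=status.get_obs(); p=o["tcp_pos"]; Rt=R.from_rotvec(o["orientation"]).as_matrix()
    ex=np.array([-np.cos(TH),-np.sin(TH),0]); ez=np.array([0,0,-1.]); G=np.c_[ex,np.cross(ez,ex),ez]
    print("t",o["clock"],"tcp",p.round(4),"w",round(o["grip_width"],4),"F",o["contact_force"].round(1),"gf",round(o["gripper_force"],1))
    print("turn units",(R.from_matrix(Rt.T@G).as_rotvec()/np.radians(45)).round(3))
    for t in targets:
        print("to",t,"tool units",(G.T@(np.array(t)-p)/.02).round(2)); p=np.array(t)
E
python3 -m crank '[[0,0,-1,0,0,-0.1],[0,0,-1,0,0,-0.107],[0,0,-0.5,0,0,0]]' 1 30
python3 -c "
from h import *
goto((.4605,.2875,.15),(.4605,.2875,.021))"
```

```text
clock: 0.4
tcp_pos: [0.2704, 0.619, 0.2523]
orientation: [0.389, 3.117, 0.002]
contact_force: [0.5, -0.6, 0.8]
grip_width: 0.0849
gripper_force: 0.0
t 0.4 tcp [0.2704 0.619  0.2523] w 0.0849 F [ 0.5 -0.6  0.8] gf 0.0
turn units [0.002 0.    0.001]
to (0.4605, 0.2875, 0.15) tool units [-13.3  -13.72   5.11]
to (0.4605, 0.2875, 0.021) tool units [0.   0.   6.45]
```

```bash
python3 -m crank '[[-0.5,-0.5,0,0,0,0],[-0.95,-1,0,0,0,0],[-1,-1,0,0,0,0],[-1,-1,0,0,0,0],[-1,-1,0,0,0,0],[-1,-1,0,0,0,0],[-1,-1,0,0,0,0],[-1,-1,0,0,0,0],[-1,-1,0,0,0,0],[-1,-1,0,0,0,0],[-1,-1,0,0,0,0],[-1,-1,1,0,0,0]]'
python3 -m crank '[[-0.9,-1,1,0,0,0],[-0.6,-0.8,1,0,0,0],[-0.35,-0.42,1,0,0,0],[0,0,1,0,0,0],[0,0,0,0,0,0],[0,0,0,0,0,0]]'
python3 -c "
from h import *
goto((.4605,.2875,.05),(.4605,.2875,.021))
f=eyes.grab_frame('top');save('top1.png',f['image'][150:270,200:420].repeat(3,0).repeat(3,1))"
```

```text
clock: 1.6
tcp_pos: [0.4369, 0.3376, 0.2318]
orientation: [0.395, 3.115, 0.004]
contact_force: [0.8, 0.7, -0.5]
grip_width: 0.0854
gripper_force: 0.0
clock: 2.2
tcp_pos: [0.4597, 0.2862, 0.1505]
orientation: [-0.392, -3.116, 0.002]
contact_force: [-0.4, 0.6, 0.2]
grip_width: 0.0852
gripper_force: 0.0
t 2.2 tcp [0.4597 0.2862 0.1505] w 0.0852 F [-0.4  0.6  0.2] gf 0.0
turn units [-0.002 -0.001 -0.001]
to (0.4605, 0.2875, 0.05) tool units [-0.02  0.07  5.02]
to (0.4605, 0.2875, 0.021) tool units [0.   0.   1.45]
```

View pics/top1.png

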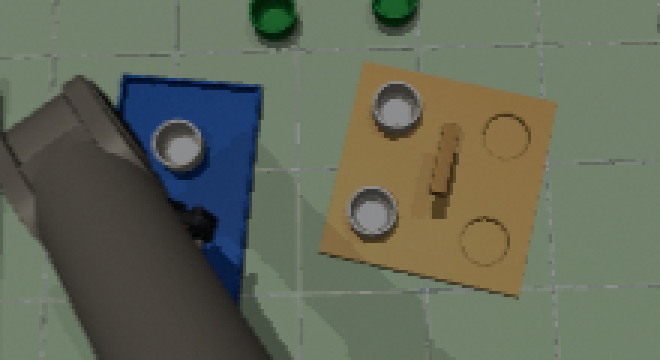

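The gripper stands over the lower spare cup, at about (195,220) in the crop. The carrier has not moved.

```bash
python3 -m crank '[[0,0.07,1,0,0,0],[0,0,1,0,0,0],[0,0,1,0,0,0],[0,0,1,0,0,0],[0,0,0.8,0,0,0],[0,0,0.7,0,0,0],[0,0,0.5,0,0,0],[0,0,0.47,0,0,0],[0,0,0,0,0,0]]'
python3 -m crank '[[0,0,0,0,0,0],[0,0,0,0,0,0],[0,0,0,0,0,0],[0,0,0,0,0,0],[0,0,0,0,0,0],[0,0,0,0,0,0],[0,0,0,0,0,0]]' 0 20
```

```text
clock: 3.15
tcp_pos: [0.4602, 0.2882, 0.0207]
orientation: [-0.39, -3.116, 0.001]
contact_force: [-0.1, -0.3, 0.2]
grip_width: 0.0855
gripper_force: 0.0
clock: 3.85
tcp_pos: [0.4605, 0.2886, 0.0215]
orientation: [-0.39, -3.117, -0.0]
contact_force: [-0.1, -0.6, -0.6]
grip_width: 0.0004
gripper_force: 0.0
```

Run:
```python
from h import *
f=eyes.grab_frame('side');print(proj(f,status.get_obs()["tcp_pos"]))
a=cv2.resize(f['image'][100:260,220:400],None,fx=3,fy=3,interpolation=cv2.INTER_CUBIC);save('side2.png',a)
```

```text
[[281.29776539 191.85493217]]
```

View pics/side2.png

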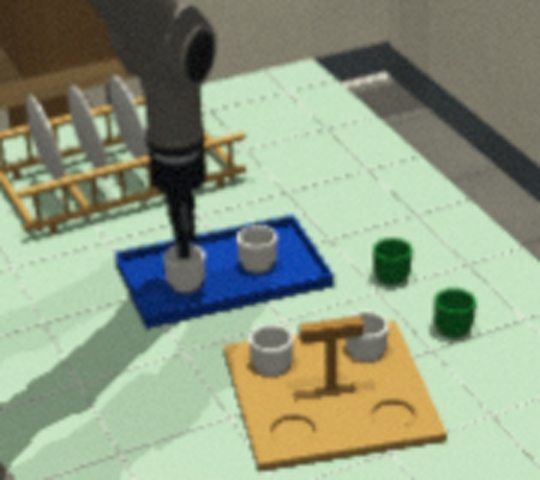

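The fingers end at about (185,255) in the crop, at the cup's rim, yet they closed fully. I need to know whether they are inside the cup or above it.

Run:
```python
from h import *
f=eyes.grab_frame('side'); P=cloud(f)
p=status.get_obs()["tcp_pos"]
for z in(.02,.05,.054,.08,.11): print(z,proj(f,[p[0],p[1],z]).round(1))
for v in range(160,204,2): print(v,[tuple((P[v,u]*1000).round().astype(int)) for u in (276,279,281,283,286)], f["image"][v,281])
a=cv2.resize(f['image'][150:210,250:330],None,fx=9,fy=9,interpolation=cv2.INTER_CUBIC);save('side3.png',a)
```

```text
0.02 [[281.3 192.1]]
0.05 [[280.9 186.4]]
0.054 [[280.9 185.6]]
0.08 [[280.5 180.6]]
0.11 [[280.1 174.6]]
160 [(np.int64(437), np.int64(259), np.int64(205)), (np.int64(449), np.int64(257), np.int64(202)), (np.int64(455), np.int64(250), np.int64(204)), (np.int64(465), np.int64(255), np.int64(199)), (np.int64(479), np.int64(258), np.int64(193))] [10 17 16]
162 [(np.int64(435), np.int64(257), np.int64(197)), (np.int64(446), np.int64(252), np.int64(196)), (np.int64(456), np.int64(256), np.int64(191)), (np.int64(467), np.int64(262), np.int64(185)), (np.int64(584), np.int64(526), np.int64(5))] [ 4 11 11]
164 [(np.int64(439), np.int64(268), np.int64(180)), (np.int64(448), np.int64(259), np.int64(183)), (np.int64(453), np.int64(250), np.int64(186)), (np.int64(476), np.int64(287), np.int64(159)), (np.int64(574), np.int64(503), np.int64(10))] [16 16 17]
166 [(np.int64(444), np.int64(285), np.int64(159)), (np.int64(447), np.int64(256), np.int64(175)), (np.int64(454), np.int64(254), np.int64(174)), (np.int64(471), np.int64(276), np.int64(157)), (np.int64(572), np.int64(499), np.int64(2))] [15 16
[... 3752 characters left out ...]
9), np.int64(5)), (np.int64(440), np.int64(266), np.int64(10)), (np.int64(449), np.int64(267), np.int64(7)), (np.int64(456), np.int64(261), np.int64(8)), (np.int64(468), np.int64(256), np.int64(8))] [17 37 81]
200 [(np.int64(423), np.int64(259), np.int64(10)), (np.int64(437), np.int64(261), np.int64(4)), (np.int64(441), np.int64(246), np.int64(12)), (np.int64(450), np.int64(247), np.int64(9)), (np.int64(462), np.int64(242), np.int64(8))] [10 38 99]
202 [(np.int64(421), np.int64(254), np.int64(4)), (np.int64(424), np.int64(226), np.int64(21)), (np.int64(432), np.int64(223), np.int64(21)), (np.int64(437), np.int64(215), np.int64(24)), (np.int64(449), np.int64(211), np.int64(23))] [ 15  47 108]
```

View pics/side3.png

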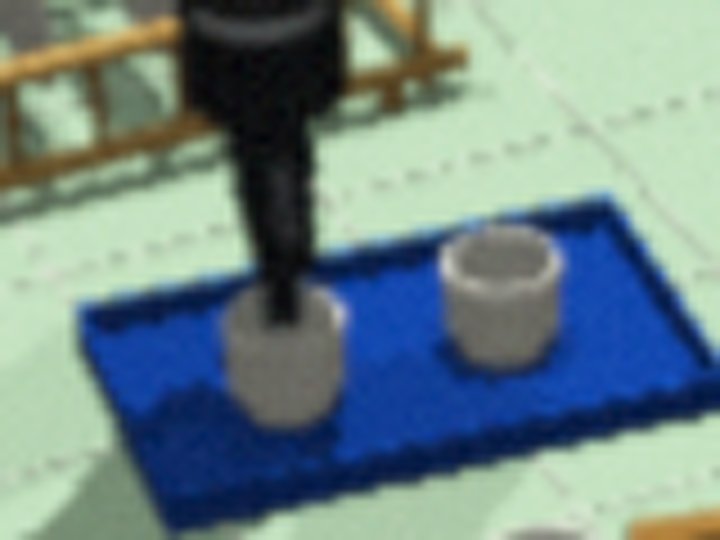

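The shut fingers are inside the cup, ending at about (282,318) in the crop. The cup still stands at its place. I will lift straight out, open the gripper and look at it.

```bash
python3 -m crank '[[0,0,-0.5,0,0,0],[0,0,-1,0,0,0],[0,0,-1,0,0,0],[0,0,-1,0,0,0],[0,0,-1,0,0,0],[0,0,-1,0,0,0],[0,0,-0.5,0,0,0]]'
python3 -m crank '[[0,0,0,0,0,0],[0,0,0,0,0,0],[0,0,0,0,0,0],[0,0,0,0,0,0],[0,0,0,0,0,0],[0,0,0,0,0,0],[0,0,0,0,0,0],[0,0,0,0,0,0]]' 1 20
python3 - <<'E'
from h import *
f=eyes.grab_frame('side')
p=status.get_obs()
for k in(-1,1):
  y=R.from_rotvec(p["orientation"]).as_matrix()[:,1]; print(proj(f,p["tcp_pos"]+k*y*.0425))
print(p["grip_width"])
a=cv2.resize(f['image'][140:210,250:330],None,fx=8,fy=8,interpolation=cv2.INTER_CUBIC)
a=np.clip(a.astype(float)*1.8,0,255).astype(np.uint8);save('side4.png',a)
E
```

```text
clock: 4.65
tcp_pos: [0.4614, 0.2889, 0.1438]
orientation: [0.39, 3.115, 0.003]
contact_force: [0.0, -0.1, 0.3]
grip_width: -0.0002
gripper_force: 0.0
clock: 5.45
tcp_pos: [0.4606, 0.2884, 0.1414]
orientation: [-0.391, -3.117, 0.0]
contact_force: [-0.1, 0.1, -0.1]
grip_width: 0.0851
gripper_force: 0.0
[[281.15036571 173.78650365]]
[[278.16942013 162.97713951]]
0.08551315434946478
```

View pics/side4.png

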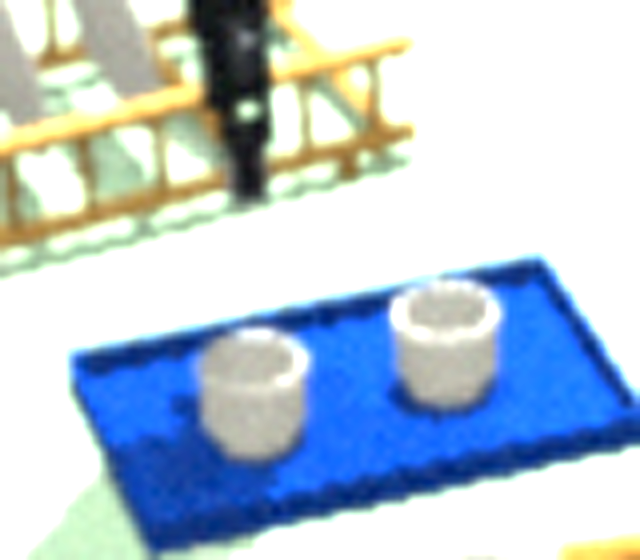

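The visible end of the open fingers is at about px (281,164), but the TCP predicts about (281,171). I will shut the fingers in free air and measure the tip height.

```bash
python3 - <<'E'
from h import *
f=eyes.grab_frame('side');np.savez('open.npz',**f)
E
python3 -m crank '[[0,0,0,0,0,0],[0,0,0,0,0,0],[0,0,0,0,0,0],[0,0,0,0,0,0],[0,0,0,0,0,0],[0,0,0,0,0,0],[0,0,0,0,0,0],[0,0,0,0,0,0]]' 0 20
python3 - <<'E'
from h import *
g=eyes.grab_frame('side'); p=status.get_obs()["tcp_pos"]; print(p, "expected shut tip",proj(g,p), "10/50mm above",proj(g,p+[0,0,.01]),proj(g,p+[0,0,.05]))
for f in(dict(np.load('open.npz')),g):
    P=cloud(f); im=f["image"]
    for v in range(152,178,1): 
        u=np.where(im[v,268:298].max(1)<70)[0]+268
        if len(u): print(v,u.min(),u.max(),np.median(P[v,u],0).round(3),np.percentile(P[v,u,1],[10,90]).round(3))
    print()
t=eyes.grab_frame('top'); P=cloud(t); im=t["image"]; print(proj(t,p))
E
```

```text
clock: 6.35
tcp_pos: [0.4606, 0.2884, 0.1415]
orientation: [-0.391, -3.117, -0.0]
contact_force: [0.7, -0.3, -0.1]
grip_width: -0.0
gripper_force: 0.0
[0.46060676 0.28841529 0.14150769] expected shut tip [[279.63638953 168.2823833 ]] 10/50mm above [[279.49097094 166.24074143]] [[278.90195791 157.9510612 ]]
152 276 282 [0.441 0.223 0.26 ] [0.218 0.273]
153 275 279 [0.462 0.335 0.19 ] [0.226 0.51 ]
154 277 283 [0.445 0.236 0.239] [0.215 0.245]
155 277 283 [0.443 0.223 0.247] [0.214 0.236]
156 277 283 [0.44  0.22  0.243] [0.217 0.224]
157 277 283 [0.438 0.218 0.238] [0.215 0.228]
158 278 282 [0.446 0.237 0.223] [0.232 0.244]
159 278 282 [0.445 0.238 0.219] [0.231 0.243]
160 278 282 [0.446 0.241 0.213] [0.232 0.243]
161 279 282 [0.448 0.238 0.21 ] [0.233 0.238]
162 279 282 [0.448 0.24  0.203] [0.235 0.243]
163 279 282 [0.447 0.237 0.201] [0.232 0.239]
164 279 282 [0.447 0.239 0.194] [0.233 0.244]

152 276 282 [0.446 0.241 0.247] [0.239 0.254]
153 276 282 [0.446 0.248 0.238] [0.245 0.261]
154 276 281 [0.448 0.257 0.231] [0.254 0.261]
155 276 281 [0.449 0.269 0.217] [0.255 0.281]
156 276 281 [0.456 0.285 0.204] [0.278 0.292]
157 277 280 [0.455 0.281 0.202] [0.274 0.285]
158 277 281 [0.458 0.28  0.196] [0.277 0.286]
159 277 281 [0.455 0.283 0.189] [0.275 0.286]
160 277 281 [0.456 0.278 0.189] [0.272 0.281]
161 278 281 [0.46  0.282 0.18 ] [0.281 0.284]
162 278 280 [0.458 0.29  0.173] [0.285 0.462]

[[252.77723272 225.61236136]]
```

The fingers really end about 29 mm above the reported TCP, since the shut tip measures z 0.173 against 0.1415. They therefore closed above the cup's rim. I will lower the targets by that much and recheck the cup's position.

```bash
python3 -m crank '[[0,0,0,0,0,0],[0,0,0,0,0,0],[0,0,0,0,0,0],[0,0,0,0,0,0],[0,0,0,0,0,0],[0,0,0,0,0,0],[0,0,0,0,0,0]]' 1 20
python3 - <<'E'
from h import *
f=eyes.grab_frame('side'); s0=dict(np.load('side0.npz'))
for g in(s0,f):
  P=cloud(g); 
  for x,y in((.4605,.2875),(.5735,.2863)):
    hsv=cv2.cvtColor(g["image"],cv2.COLOR_RGB2HSV); c=proj(g,[x,y,.03])[0]
    v,u=np.mgrid[:400,:640]; m=((hsv[...,1]<60)&(hsv[...,2]>60)&(np.hypot(u-c[0],v-c[1])<12))
    b=cv2.boundingRect(m.astype(np.uint8)); M=cv2.moments(m.astype(np.uint8)); uv=(M["m10"]/M["m00"],M["m01"]/M["m00"])
    print(m.sum(),b,onplane(g,uv,.03)[0].round(4))
goto((.4605,.2875,.05),(.4605,.2875,-.013))
E
```

```text
clock: 7.15
tcp_pos: [0.4606, 0.2884, 0.1415]
orientation: [-0.391, -3.117, 0.0]
contact_force: [0.6, -0.8, -0.0]
grip_width: 0.0853
gripper_force: 0.0
173 (275, 182, 13, 16) [0.4648 0.2978 0.03  ]
187 (299, 172, 13, 19) [0.5802 0.3027 0.03  ]
175 (275, 181, 13, 16) [0.4653 0.3005 0.03  ]
185 (299, 172, 13, 19) [0.5805 0.303  0.03  ]
t 7.2 tcp [0.4606 0.2884 0.1415] w 0.0852 F [ 0.7 -0.2 -0.6] gf 0.0
turn units [ 0. -0.  0.]
to (0.4605, 0.2875, 0.05) tool units [-0.01 -0.05  4.57]
to (0.4605, 0.2875, -0.013) tool units [0.   0.   3.15]
```

Cup unmoved. I go down in two stages, watching the force.

```bash
python3 -m crank '[[0,0,1,0,0,0],[0,0,1,0,0,0],[0,0,1,0,0,0],[0,0,1,0,0,0],[0,0,1,0,0,0],[0,0,0.8,0,0,0],[0,0,0.5,0,0,0],[0,0,0.4,0,0,0],[0,0,0.3,0,0,0],[0,0,0.3,0,0,0],[0,0,0.3,0,0,0],[0,0,0.1,0,0,0]]'
python3 -m crank '[[0,0,0,0,0,0],[0,0,0,0,0,0],[0,0,0,0,0,0],[0,0,0,0,0,0],[0,0,0,0,0,0],[0,0,0,0,0,0]]' 0 20
```

```text
clock: 8.4
tcp_pos: [0.4605, 0.2884, -0.0129]
orientation: [-0.39, -3.117, 0.0]
contact_force: [-0.1, -0.1, 0.4]
grip_width: 0.0855
gripper_force: 0.0
clock: 9.0
tcp_pos: [0.461, 0.2887, -0.0121]
orientation: [0.391, 3.117, 0.001]
contact_force: [-0.6, 0.5, 6.5]
grip_width: 0.056
gripper_force: 21.2
```

Gripped, width 56 mm. I will lift and carry to pocket2.

```bash
python3 -m crank '[[0,0,-0.3,0,0,0],[0,0,-0.7,0,0,0],[0,0,-1,0,0,0],[0,0,-1,0,0,0],[0,0,-1,0,0,0],[0,0,-1,0,0,0],[0,0,-1,0,0,0],[0,0,-0.6,0,0,0],[0,0,-0.4,0,0,0],[0,0,0,0,0,0],[0,0,0,0,0,0]]'
python3 - <<'E'
from h import *
goto((.4542,-.0695,.128),(.4542,-.0695,-.011))
E
```

```text
clock: 10.1
tcp_pos: [0.4602, 0.2882, 0.127]
orientation: [-0.39, -3.117, 0.001]
contact_force: [-0.1, -0.8, -0.8]
grip_width: 0.056
gripper_force: 21.5
t 10.1 tcp [0.4602 0.2882 0.127 ] w 0.056 F [-0.1 -0.8 -0.8] gf 21.5
turn units [-0.001 -0.001  0.   ]
to (0.4542, -0.0695, 0.128) tool units [ -4.13 -17.4   -0.05]
to (0.4542, -0.0695, -0.011) tool units [0.   0.   6.95]
```

```bash
python3 -m crank '[[-0.1,-0.4,0,0,0,0],[-0.2,-0.8,0,0,0,0],[-0.24,-1,0,0,0,0],[-0.24,-1,0,0,0,0],[-0.24,-1,0,0,0,0],[-0.24,-1,0,0,0,0],[-0.24,-1,0,0,0,0],[-0.24,-1,0,0,0,0],[-0.24,-1,0,0,0,0],[-0.24,-1,0,0,0,0],[-0.24,-1,0,0,0,0],[-0.24,-1,0,0,0,0]]'
python3 -m crank '[[-0.24,-1,0,0,0,0],[-0.24,-1,0,0,0,0],[-0.24,-1,0,0,0,0],[-0.24,-1,0,0,0,0],[-0.24,-1,0,0,0,0],[-0.24,-0.7,0,0,0,0],[-0.18,-0.4,0,0,0,0],[-0.06,-0.1,0,0,0,0],[0,0,0,0,0,0],[0,0,0,0,0,0],[0,0,0,0,0,0]]'
python3 - <<'E'
from h import *
goto((.4542,-.0695,.05),(.4542,-.0695,-.011))
p=status.get_obs()["tcp_pos"]
out=[]
for n,dz in(("top",.045),("side",.045)):
    f=eyes.grab_frame(n); np.savez("h_"+n+".npz",**f); c=proj(f,p+[0,0,.03])[0]; x,y=int(c[0]),int(c[1]); print(n,c,x-35,y-40)
    out.append(cv2.resize(f["image"][y-40:y+40,x-35:x+35],None,fx=5,fy=5,interpolation=cv2.INTER_CUBIC))
save("held.png",np.hstack(out))
E
```

```text
clock: 11.3
tcp_pos: [0.4567, 0.0555, 0.127]
orientation: [-0.393, -3.116, 0.001]
contact_force: [-0.1, -0.2, -0.9]
grip_width: 0.0559
gripper_force: 21.5
clock: 12.4
tcp_pos: [0.4596, -0.0697, 0.1274]
orientation: [-0.388, -3.117, -0.0]
contact_force: [-0.1, -0.1, -0.8]
grip_width: 0.0564
gripper_force: 21.5
t 12.4 tcp [ 0.4596 -0.0697  0.1274] w 0.0564 F [-0.1 -0.1 -0.8] gf 21.5
turn units [ 0.    -0.     0.002]
to (0.4542, -0.0695, 0.05) tool units [ 0.26 -0.06  3.87]
to (0.4542, -0.0695, -0.011) tool units [0.   0.   3.05]
top [365.25686541 222.46159237] 330 182
side [317.74377965 212.72406188] 282 172
```

View pics/held.png

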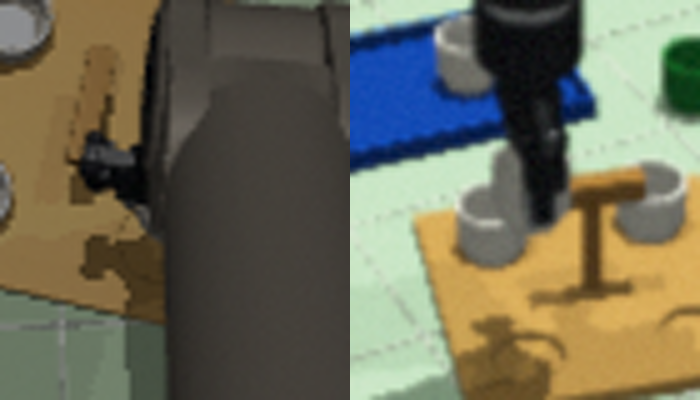

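The cup hangs upright between the fingers, at about (318,210) in the side frame and within about 2 mm of the TCP line. Lowering it to the pocket.

```bash
python3 -m crank '[[0.26,-0.06,0.5,0,0,0],[0,0,1,0,0,0],[0,0,1,0,0,0],[0,0,1,0,0,0],[0,0,1,0,0,0],[0,0,0.6,0,0,0],[0,0,0.4,0,0,0],[0,0,0.2,0,0,0],[0,0,0.2,0,0,0],[0,0,0,0,0,0],[0,0,0,0,0,0]]'
python3 - <<'E'
from h import *
goto((.4542,-.0695,-.0085),(.4542,-.0695,-.011))
E
```

```text
clock: 13.6
tcp_pos: [0.4548, -0.0704, 0.0099]
orientation: [0.39, 3.116, 0.0]
contact_force: [0.1, 0.7, -0.5]
grip_width: 0.0565
gripper_force: 21.5
t 13.6 tcp [ 0.4548 -0.0704  0.0099] w 0.0565 F [ 0.1  0.7 -0.5] gf 21.5
turn units [0.    0.001 0.   ]
to (0.4542, -0.0695, -0.0085) tool units [0.04 0.03 0.92]
to (0.4542, -0.0695, -0.011) tool units [0.   0.   0.12]
```

```bash
python3 -m crank '[[0.03,0.03,0.3,0,0,0],[0,0,0.2,0,0,0],[0,0,0.15,0,0,0],[0,0,0.1,0,0,0],[0,0,0.1,0,0,0],[0,0,0,0,0,0],[0,0,0,0,0,0]]'
python3 - <<'E'
from h import *
goto((.4542,-.0695,-.011))
p=status.get_obs()["tcp_pos"]
f=eyes.grab_frame("side"); c=proj(f,p+[0,0,.03])[0]; x,y=int(c[0]),int(c[1]); print(x-30,y-25)
save("low.png",cv2.resize(f["image"][y-25:y+25,x-30:x+40],None,fx=8,fy=8,interpolation=cv2.INTER_CUBIC))
E
```

```text
clock: 14.3
tcp_pos: [0.4539, -0.0696, -0.0075]
orientation: [-0.391, -3.117, 0.0]
contact_force: [0.4, -0.2, -0.1]
grip_width: 0.0559
gripper_force: 21.5
t 14.3 tcp [ 0.4539 -0.0696 -0.0075] w 0.0559 F [ 0.4 -0.2 -0.1] gf 21.5
turn units [-0. -0.  0.]
to (0.4542, -0.0695, -0.011) tool units [-0.01  0.01  0.17]
286 216
```

View pics/low.png

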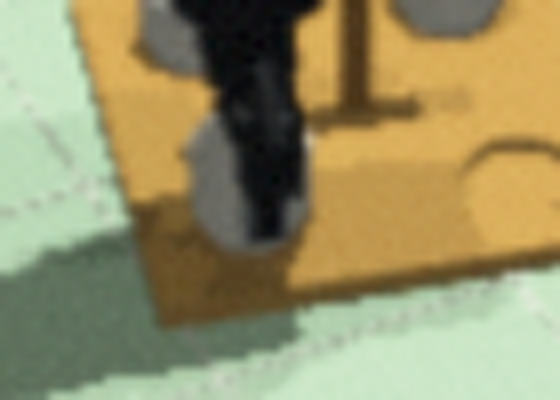

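Run:
```python
from h import *
f=eyes.grab_frame("side"); im=f["image"].astype(int); g=f["image"]
s0=dict(np.load('side0.npz'))
e=np.array([.969,-.247,0]);n=np.array([.247,.969,0]);C=np.array([.534,-.0197,0])
def fit(im,c):
    # silhouette edges of the cup: grey (low saturation, not black), per row
    hsv=cv2.cvtColor(im,cv2.COLOR_RGB2HSV); res=[]
    for v in range(int(c[1])-5,int(c[1])+4):
        u=np.where((hsv[v,int(c[0])-12:int(c[0])+13,1]<85)&True)[0]+int(c[0])-12
        res.append((v,u.min(),u.max()))
    return res
for nm,P,fr in(("pocket2",C-.065*e-.068*n,f),("ref pocket0",C-.065*e+.068*n,s0),("ref pocket1",C+.065*e+.068*n,s0)):
    c=proj(fr,P+[0,0,.031])[0]; print(nm,c.round(1)); print(fit(fr["image"],c))
for du in (-1,0,1): pass
print(im[238,305:330].tolist())
print("mm/px",np.diff(onplane(f,[(317,239),(318,239)],.031),axis=0)*1000)
```

```text
pocket2 [316.9 239.8]
[(234, np.int64(309), np.int64(324)), (235, np.int64(310), np.int64(324)), (236, np.int64(310), np.int64(323)), (237, np.int64(310), np.int64(324)), (238, np.int64(310), np.int64(323)), (239, np.int64(310), np.int64(324)), (240, np.int64(310), np.int64(324)), (241, np.int64(310), np.int64(324)), (242, np.int64(310), np.int64(323))]
ref pocket0 [309.7 217.6]
[(212, np.int64(297), np.int64(317)), (213, np.int64(297), np.int64(317)), (214, np.int64(297), np.int64(317)), (215, np.int64(304), np.int64(316)), (216, np.int64(304), np.int64(316)), (217, np.int64(304), np.int64(316)), (218, np.int64(304), np.int64(316)), (219, np.int64(304), np.int64(316)), (220, np.int64(304), np.int64(316))]
ref pocket1 [341.6 213. ]
[(208, np.int64(341), np.int64(353)), (209, np.int64(341), np.int64(353)), (210, np.int64(341), np.int64(353)), (211, np.int64(341), np.int64(348)), (212, np.int64(337), np.int64(348)), (213, np.int64(336), np.int64(348)), (214, np.int64(336), np.int64(348)), (215, np.int64(336), np.int64(348)), (216, np.int64(336), np.int64(347))]
[[206, 164, 85], [203, 163, 84], [204, 166, 85], [201, 163, 86], [168, 140, 89], [120, 110, 89], [104, 103, 95], [107, 106, 98], [107, 107, 99], [106, 108, 100], [75, 77, 73], [30, 32, 31], [7, 12, 16], [21, 23, 23], [12, 16, 16], [11, 14, 12], [12, 11, 11], [14, 18, 19], [38, 37, 32], [113, 98, 75], [176, 141, 81], [194, 153, 82], [194, 153, 77], [193, 154, 79], [195, 152, 81]]
mm/px [[ 3.32473836 -1.7119428   0.        ]]
```

The cup lies over the pocket to within a pixel (317.0 against 316.9). Down to contact, then release.

```bash
python3 -m crank '[[0,0,0.08,0,0,0],[0,0,0.05,0,0,0],[0,0,0.05,0,0,0],[0,0,0,0,0,0],[0,0,0,0,0,0]]'
```

```text
clock: 14.9
tcp_pos: [0.4543, -0.0694, -0.0104]
orientation: [0.39, 3.117, 0.001]
contact_force: [-3.4, 1.0, 11.5]
grip_width: 0.0564
gripper_force: 21.1
```

```bash
python3 -m crank '[[0,0,-0.03,0,0,0],[0,0,0,0,0,0]]'
python3 -m crank '[[0,0,0,0,0,0],[0,0,0,0,0,0],[0,0,0,0,0,0],[0,0,0,0,0,0],[0,0,0,0,0,0],[0,0,-0.5,0,0,0],[0,0,-1,0,0,0],[0,0,-1,0,0,0],[0,0,-1,0,0,0],[0,0,-1,0,0,0],[0,0,-1,0,0,0],[0,0,-1,0,0,0]]' 1
python3 - <<'E'
from h import *
goto((.5735,.2863,.128),(.5735,.2863,-.0125))
f=eyes.grab_frame("side"); P=cloud(f)
e=np.array([.969,-.247,0]);n=np.array([.247,.969,0]);C=np.array([.534,-.0197,0])
hsv=cv2.cvtColor(f["image"],cv2.COLOR_RGB2HSV)
for k in(-1,1):
    c=proj(f,C-.065*e+k*.068*n+[0,0,.031])[0]; v,u=np.mgrid[:400,:640]
    m=((hsv[...,1]<60)&(hsv[...,2]>50)&(np.hypot(u-c[0],v-c[1])<12)).astype(np.uint8); M=cv2.moments(m); print(c,cv2.boundingRect(m),M["m10"]/M["m00"],M["m01"]/M["m00"])
E
```

```text
clock: 15.1
tcp_pos: [0.4542, -0.0696, -0.0103]
orientation: [0.39, 3.117, 0.0]
contact_force: [-1.6, 0.1, 4.3]
grip_width: 0.056
gripper_force: 21.6
clock: 16.3
tcp_pos: [0.4537, -0.0697, 0.121]
orientation: [0.391, 3.117, 0.0]
contact_force: [-0.1, -0.4, -0.6]
grip_width: 0.0854
gripper_force: 0.0
t 16.3 tcp [ 0.4537 -0.0697  0.121 ] w 0.0854 F [-0.1 -0.4 -0.6] gf 0.0
turn units [0.    0.001 0.   ]
to (0.5735, 0.2863, 0.128) tool units [-1.41 18.73 -0.35]
to (0.5735, 0.2863, -0.0125) tool units [0.   0.   7.02]
[316.87361041 239.77905536] (310, 230, 15, 18) 316.9234234234234 238.2882882882883
[309.73884631 217.59035854] (299, 206, 20, 19) 309.4734693877551 214.6204081632653
```

```bash
python3 -m crank '[[0,0.5,0,0,0,0],[-0.1,1,0,0,0,0],[-0.1,1,0,0,0,0],[-0.1,1,0,0,0,0],[-0.1,1,0,0,0,0],[-0.1,1,0,0,0,0],[-0.1,1,0,0,0,0],[-0.1,1,0,0,0,0],[-0.1,1,0,0,0,0],[-0.1,1,0,0,0,0],[-0.1,1,0,0,0,0],[-0.1,1,0,0,0,0]]'
python3 -m crank '[[-0.1,1,0,0,0,0],[-0.1,1,0,0,0,0],[-0.1,1,0,0,0,0],[-0.1,1,0,0,0,0],[0,1,0,0,0,0],[0,1,0,0,0,0],[0,0.8,0,0,0,0],[0,0.4,0,0,0,0],[0,0,0,0,0,0],[0,0,0,0,0,0]]'
python3 - <<'E'
from h import *
goto((.5735,.2863,-.0125))
f=eyes.grab_frame("top"); P=cloud(f); T=dict(np.load("top0.npz")); P0=cloud(T)
e=np.array([.969,-.247,0]);n=np.array([.247,.969,0]);C=np.array([.534,-.0197,0])
for k in(0,1,2,3):
    q=C+(-.065,.065)[k%2]*e+(.068,-.068)[k//2]*n
    m=(np.hypot(P[...,0]-q[0],P[...,1]-q[1])<.045)&(P[...,2]>.046)&(P[...,2]<.07); w=P[m]
    if len(w)>10: print(k,q[:2].round(4),len(w),cv2.minEnclosingCircle(w[:,:2].astype(np.float32)),np.percentile(w[:,2],[50,95]))
E
```

```text
clock: 17.55
tcp_pos: [0.5317, 0.1494, 0.1188]
orientation: [-0.39, -3.116, 0.001]
contact_force: [0.4, -0.5, -0.4]
grip_width: 0.0855
gripper_force: 0.0
clock: 18.55
tcp_pos: [0.5752, 0.2845, 0.1193]
orientation: [-0.392, -3.117, 0.001]
contact_force: [0.6, 0.1, 0.5]
grip_width: 0.0855
gripper_force: 0.0
t 18.55 tcp [0.5752 0.2845 0.1193] w 0.0855 F [0.6 0.1 0.5] gf 0.0
turn units [-0.001 -0.    -0.   ]
to (0.5735, 0.2863, -0.0125) tool units [0.1  0.06 6.59]
0 [0.4878 0.0622] 66 ((0.4888550937175751, 0.061550892889499664), 0.029017234221100807) [0.05377345 0.05842838]
1 [0.6138 0.0301] 72 ((0.6135441660881042, 0.029167870059609413), 0.028765065595507622) [0.05387222 0.05794885]
2 [ 0.4542 -0.0695] 70 ((0.45460495352745056, -0.06989439576864243), 0.02878006175160408) [0.05460229 0.05935111]
```

The first cup is seated: (0.4546,-0.0699), same rim height as its neighbours. Now the second.

```bash
python3 -m crank '[[0.1,0.06,0.8,0,0,0],[0,0,1,0,0,0],[0,0,1,0,0,0],[0,0,1,0,0,0],[0,0,0.9,0,0,0],[0,0,0.6,0,0,0],[0,0,0.4,0,0,0],[0,0,0.4,0,0,0],[0,0,0.3,0,0,0],[0,0,0.19,0,0,0],[0,0,0,0,0,0]]'
python3 -m crank '[[0,0,0,0,0,0],[0,0,0,0,0,0],[0,0,0,0,0,0],[0,0,0,0,0,0],[0,0,0,0,0,0],[0,0,0,0,0,0]]' 0 20
python3 -m crank '[[0,0,-0.3,0,0,0],[0,0,-0.7,0,0,0],[0,0,-1,0,0,0],[0,0,-1,0,0,0],[0,0,-1,0,0,0],[0,0,-1,0,0,0],[0,0,-1,0,0,0],[0,0,-0.6,0,0,0],[0,0,-0.4,0,0,0],[0,0,0,0,0,0],[0,0,0,0,0,0]]'
python3 - <<'E'
from h import *
goto((.5802,-.1017,.128),(.5802,-.1017,-.0085))
E
```

```text
clock: 19.7
tcp_pos: [0.5735, 0.2871, -0.0125]
orientation: [-0.39, -3.117, 0.0]
contact_force: [0.4, -0.6, 0.6]
grip_width: 0.0854
gripper_force: 0.0
clock: 20.3
tcp_pos: [0.574, 0.2873, -0.0116]
orientation: [0.39, 3.117, 0.001]
contact_force: [-0.2, 0.7, 5.3]
grip_width: 0.0582
gripper_force: 21.2
clock: 21.4
tcp_pos: [0.5731, 0.2869, 0.1271]
orientation: [-0.39, -3.116, 0.001]
contact_force: [-0.2, -0.0, -0.3]
grip_width: 0.0581
gripper_force: 21.6
t 21.4 tcp [0.5731 0.2869 0.1271] w 0.0581 F [-0.2 -0.  -0.3] gf 21.6
turn units [-0.001 -0.001  0.   ]
to (0.5802, -0.1017, 0.128) tool units [ -5.14 -18.74  -0.04]
to (0.5802, -0.1017, -0.0085) tool units [0.   0.   6.82]
```

```bash
python3 -m crank '[[-0.1,-0.4,0,0,0,0],[-0.2,-0.8,0,0,0,0],[-0.27,-1,0,0,0,0],[-0.27,-1,0,0,0,0],[-0.27,-1,0,0,0,0],[-0.27,-1,0,0,0,0],[-0.27,-1,0,0,0,0],[-0.27,-1,0,0,0,0],[-0.27,-1,0,0,0,0],[-0.27,-1,0,0,0,0],[-0.27,-1,0,0,0,0],[-0.27,-1,0,0,0,0]]'
python3 -m crank '[[-0.27,-1,0,0,0,0],[-0.27,-1,0,0,0,0],[-0.27,-1,0,0,0,0],[-0.27,-1,0,0,0,0],[-0.27,-1,0,0,0,0],[-0.27,-1,0,0,0,0],[-0.27,-0.8,0,0,0,0],[-0.25,-0.5,0,0,0,0],[0,-0.2,0,0,0,0],[0,0,0,0,0,0],[0,0,0,0,0,0]]'
python3 - <<'E'
from h import *
goto((.5802,-.1017,.01),(.5802,-.1017,-.0075))
E
```

```text
clock: 22.6
tcp_pos: [0.5757, 0.0518, 0.1276]
orientation: [-0.394, -3.116, 0.001]
contact_force: [0.4, 0.1, -0.4]
grip_width: 0.058
gripper_force: 21.6
clock: 23.7
tcp_pos: [0.5808, -0.0999, 0.1276]
orientation: [-0.389, -3.117, -0.001]
contact_force: [-0.3, 0.4, -0.1]
grip_width: 0.0577
gripper_force: 21.6
t 23.7 tcp [ 0.5808 -0.0999  0.1276] w 0.0577 F [-0.3  0.4 -0.1] gf 21.6
turn units [ 0.001 -0.     0.002]
to (0.5802, -0.1017, 0.01) tool units [ 0.01 -0.09  5.88]
to (0.5802, -0.1017, -0.0075) tool units [0.   0.   0.88]
```

```bash
python3 -m crank '[[0.01,-0.09,0.5,0,0,0],[0,0,1,0,0,0],[0,0,1,0,0,0],[0,0,1,0,0,0],[0,0,1,0,0,0],[0,0,0.6,0,0,0],[0,0,0.4,0,0,0],[0,0,0.3,0,0,0],[0,0,0.2,0,0,0],[0,0,0.2,0,0,0],[0,0,0,0,0,0],[0,0,0,0,0,0]]'
python3 - <<'E'
from h import *
goto((.5802,-.1017,-.0105))
f=eyes.grab_frame("side"); hsv=cv2.cvtColor(f["image"],cv2.COLOR_RGB2HSV)
e=np.array([.969,-.247,0]);n=np.array([.247,.969,0]);C=np.array([.534,-.0197,0])
c=proj(f,C+.065*e-.068*n+[0,0,.038])[0]; print(c)
for v in range(int(c[1])-4,int(c[1])+5,2):
    u=np.where(hsv[v,int(c[0])-13:int(c[0])+14,1]<85)[0]+int(c[0])-13; print(v,u.min(),u.max())
E
```

```text
clock: 24.9
tcp_pos: [0.5806, -0.1025, 0.004]
orientation: [0.391, 3.117, 0.0]
contact_force: [-0.2, 1.0, -0.4]
grip_width: 0.0578
gripper_force: 21.7
t 24.9 tcp [ 0.5806 -0.1025  0.004 ] w 0.0578 F [-0.2  1.  -0.4] gf 21.7
turn units [0.    0.001 0.   ]
to (0.5802, -0.1017, -0.0105) tool units [0.03 0.03 0.73]
[350.57977077 233.25342158]
229 344 363
231 344 363
233 344 357
235 345 357
237 346 356
```

Aligned: 350.5 against the predicted 350.6. Lowering.

```bash
python3 -m crank '[[0.02,0.03,0.2,0,0,0],[0,0,0.15,0,0,0],[0,0,0.1,0,0,0],[0,0,0.08,0,0,0],[0,0,0.06,0,0,0],[0,0,0.05,0,0,0],[0,0,0.04,0,0,0],[0,0,0,0,0,0],[0,0,0,0,0,0]]'
```

```text
clock: 25.85
tcp_pos: [0.5802, -0.1018, -0.0096]
orientation: [0.391, 3.117, 0.0]
contact_force: [-1.0, 0.8, 3.4]
grip_width: 0.0578
gripper_force: 21.8
```

Contact at 3.4 N: release and back off straight up.

```bash
python3 -m crank '[[0,0,0,0,0,0],[0,0,0,0,0,0],[0,0,0,0,0,0],[0,0,0,0,0,0],[0,0,0,0,0,0],[0,0,-0.5,0,0,0],[0,0,-1,0,0,0],[0,0,-1,0,0,0],[0,0,-1,0,0,0],[0,0,-1,0,0,0],[0,0,-1,0,0,0],[0,0,-1,0,0,0]]' 1
python3 -m crank '[[0,-1,0,0,0,0],[0,-1,0,0,0,0],[0,-1,0,0,0,0],[0,-1,0,0,0,0],[0,-1,0,0,0,0],[0,-1,0,0,0,0],[0,0,0,0,0,0],[0,0,0,0,0,0]]'
python3 - <<'E'
from h import *
f=eyes.grab_frame("top"); P=cloud(f)
e=np.array([.969,-.247,0]);n=np.array([.247,.969,0]);C=np.array([.534,-.0197,0])
for k in(0,1,2,3):
    q=C+(-.065,.065)[k%2]*e+(.068,-.068)[k//2]*n
    m=(np.hypot(P[...,0]-q[0],P[...,1]-q[1])<.045)&(P[...,2]>.046)&(P[...,2]<.07); w=P[m]
    if len(w)>10: print(k,q[:2].round(4),len(w),cv2.minEnclosingCircle(w[:,:2].astype(np.float32)),np.percentile(w[:,2],[50,95]))
m=(P[...,2]>.1)&(P[...,2]<.14)&(np.hypot(P[...,0]-.534,P[...,1]+.02)<.06);q=P[m]
rc=cv2.minAreaRect(q[:,:2].astype(np.float32));print("handle",len(q),rc)
goto((.534,-.0197,.128),(.534,-.0197,.058))
E
```

```text
clock: 27.05
tcp_pos: [0.5801, -0.1018, 0.1217]
orientation: [0.391, 3.117, 0.0]
contact_force: [0.3, 0.3, 0.3]
grip_width: 0.0852
gripper_force: 0.0
clock: 27.85
tcp_pos: [0.5506, -0.2178, 0.1206]
orientation: [0.392, 3.117, 0.001]
contact_force: [-0.0, 0.1, 0.6]
grip_width: 0.0851
gripper_force: 0.0
0 [0.4878 0.0622] 67 ((0.4882618188858032, 0.061303261667490005), 0.028859617188572884) [0.05419892 0.05825728]
1 [0.6138 0.0301] 71 ((0.6138415336608887, 0.02983917109668255), 0.02934032678604126) [0.0531776  0.05845408]
2 [ 0.4542 -0.0695] 70 ((0.4543701708316803, -0.07037882506847382), 0.029201723635196686) [0.05410234 0.05838635]
3 [ 0.5802 -0.1016] 71 ((0.5801934003829956, -0.10239790380001068), 0.028960859403014183) [0.05356975 0.05908303]
handle 134 ((0.5346962809562683, -0.020180128514766693), (0.017947226762771606, 0.08048452436923981), 75.74946594238281)
t 27.9 tcp [ 0.5509 -0.217   0.1204] w 0.0853 F [-0.5  0.4  0.4] gf 0.0
turn units [0.001 0.    0.001]
to (0.534, -0.0197, 0.128) tool units [ 3.25  9.35 -0.38]
to (0.534, -0.0197, 0.058) tool units [0.  0.  3.5]
```

All four cups are seated. Now the handle.

```bash
python3 -m crank '[[0.2,0.6,0,0,0,0],[0.35,1,0,0,0,0],[0.35,1,0,0,0,0],[0.35,1,0,0,0,0],[0.35,1,0,0,0,0],[0.35,1,0,0,0,0],[0.35,1,0,0,0,0],[0.35,1,0,0,0,0],[0.35,1,0,0,0,0],[0.23,0.6,0,0,0,0],[0,0.1,0,0,0,0],[0,0,0,0,0,0]]'
python3 - <<'E'
from h import *
goto((.5343,-.02,.056))
E
```

```text
clock: 29.1
tcp_pos: [0.5338, -0.0214, 0.1202]
orientation: [0.389, 3.117, -0.0]
contact_force: [-0.9, -0.9, -0.2]
grip_width: 0.085
gripper_force: 0.0
t 29.1 tcp [ 0.5338 -0.0214  0.1202] w 0.085 F [-0.9 -0.9 -0.2] gf 0.0
turn units [-0.     0.     0.002]
to (0.5343, -0.02, 0.056) tool units [-0.01  0.07  3.21]
```

```bash
python3 -m crank '[[-0.01,0.07,0.5,0,0,0],[0,0,0.7,0,0,0],[0,0,0.7,0,0,0],[0,0,0.6,0,0,0],[0,0,0.4,0,0,0],[0,0,0.3,0,0,0],[0,0,0,0,0,0],[0,0,0,0,0,0]]'
python3 -m crank '[[0,0,0,0,0,0],[0,0,0,0,0,0],[0,0,0,0,0,0],[0,0,0,0,0,0],[0,0,0,0,0,0],[0,0,0,0,0,0],[0,0,0,0,0,0],[0,0,0,0,0,0],[0,0,0,0,0,0]]' 0 60
python3 - <<'E'
from h import *
goto((.5343,-.02,.056))
f=eyes.grab_frame("side");c=proj(f,(.534,-.02,.07))[0].astype(int)
save("grip.png",cv2.resize(f["image"][c[1]-40:c[1]+35,c[0]-50:c[0]+50],None,fx=6,fy=6,interpolation=cv2.INTER_CUBIC))
E
```

```text
clock: 29.9
tcp_pos: [0.5345, -0.0205, 0.0562]
orientation: [0.391, 3.117, 0.0]
contact_force: [0.3, 0.8, 0.4]
grip_width: 0.0853
gripper_force: 0.0
clock: 30.8
tcp_pos: [0.5346, -0.0202, 0.0565]
orientation: [0.39, 3.117, 0.001]
contact_force: [-0.8, 1.6, 5.8]
grip_width: 0.0169
gripper_force: 59.5
t 30.8 tcp [ 0.5346 -0.0202  0.0565] w 0.0169 F [-0.8  1.6  5.8] gf 59.5
turn units [0.001 0.001 0.001]
to (0.5343, -0.02, 0.056) tool units [0.01 0.01 0.02]
```

View pics/grip.png

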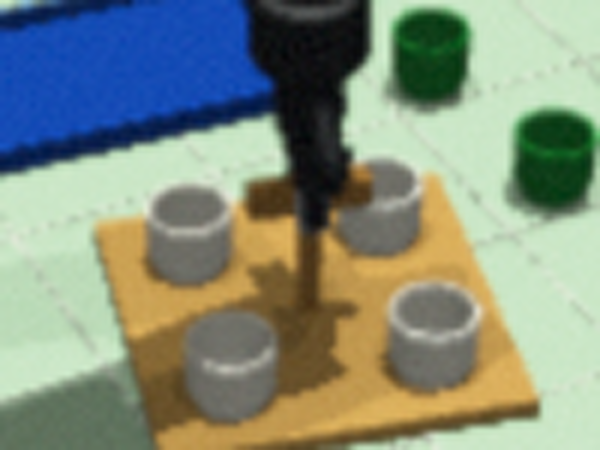

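The fingers straddle the crossbar centrally, around (312,195) in the crop, and all four cups stand upright. The grip is 60 N, so I lift slowly and straight.

```bash
python3 -m crank '[[0,0,-0.05,0,0,0],[0,0,-0.1,0,0,0],[0,0,-0.2,0,0,0],[0,0,-0.3,0,0,0],[0,0,-0.4,0,0,0],[0,0,-0.4,0,0,0],[0,0,-0.4,0,0,0],[0,0,-0.4,0,0,0]]' 0 70
python3 -m crank '[[0,0,-0.4,0,0,0],[0,0,-0.4,0,0,0],[0,0,-0.4,0,0,0],[0,0,-0.4,0,0,0],[0,0,-0.4,0,0,0],[0,0,-0.3,0,0,0],[0,0,-0.25,0,0,0],[0,0,-0.2,0,0,0],[0,0,-0.1,0,0,0],[0,0,0,0,0,0],[0,0,0,0,0,0],[0,0,0,0,0,0]]'
python3 -m crank '[[0,0,0,0,0,0],[0,0,0,0,0,0],[0,0,0,0,0,0],[0,0,0,0,0,0],[0,0,0,0,0,0]]'
python3 - <<'E'
from h import *
f=eyes.grab_frame("top"); P=cloud(f); print(status.get_obs()["moment"],status.get_obs()["qvel"].round(3))
dz=status.get_obs()["tcp_pos"][2]-.0565
e=np.array([.969,-.247,0]);n=np.array([.247,.969,0]);C=np.array([.5345,-.0202,0])
for k in(0,1,2,3):
    q=C+(-.065,.065)[k%2]*e+(.068,-.068)[k//2]*n
    m=(np.hypot(P[...,0]-q[0],P[...,1]-q[1])<.045)&(abs(P[...,2]-.056-dz)<.012); w=P[m]
    if len(w)>10: print(k,q[:2].round(4),len(w),cv2.minEnclosingCircle(w[:,:2].astype(np.float32)),np.percentile(w[:,2],[50,95]))
f=eyes.grab_frame("side");c=proj(f,(.534,-.02,.17))[0].astype(int)
save("up.png",cv2.resize(f["image"][c[1]-35:c[1]+50,c[0]-55:c[0]+55],None,fx=6,fy=6,interpolation=cv2.INTER_CUBIC))
E
```

```text
clock: 31.65
tcp_pos: [0.5344, -0.0205, 0.102]
orientation: [0.391, 3.117, 0.0]
contact_force: [0.1, 0.6, -6.9]
grip_width: 0.0169
gripper_force: 68.4
clock: 32.85
tcp_pos: [0.534, -0.0205, 0.1578]
orientation: [-0.39, -3.117, 0.0]
contact_force: [-0.7, 0.3, -7.5]
grip_width: 0.0169
gripper_force: 68.4
clock: 33.35
tcp_pos: [0.5343, -0.0205, 0.1581]
orientation: [-0.39, -3.117, -0.0]
contact_force: [-0.1, 0.5, -7.2]
grip_width: 0.0169
gripper_force: 68.4
[-0.0249248  -0.01507289  0.0063736 ] [-0.    -0.001 -0.001  0.002  0.    -0.    -0.001]
0 [0.4883 0.0617] 83 ((0.48872122168540955, 0.06075354665517807), 0.02896425500512123) [0.15588455 0.15937233]
1 [0.6143 0.0296] 50 ((0.6134986281394958, 0.028130415827035904), 0.028739551082253456) [0.15422907 0.15902155]
```

View pics/up.png

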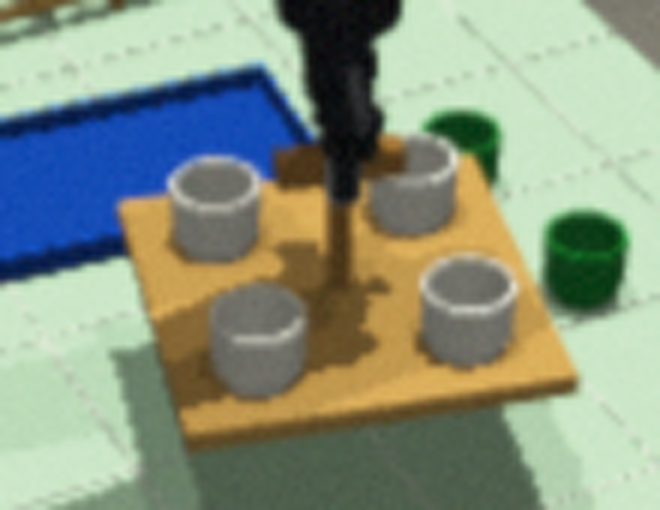

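The carrier hangs level about 100 mm up, with all four cups at (215,205), (413,185), (258,338) and (467,308) in the crop. It is still, so I hand it in.

```bash
python3 -c "
from bench import r
print(r.hand_in())"
```

```text
the job is handed in; nothing more can be done
None
```

I set both spare cups in the empty pockets and handed the job in with the full carrier held still and level about 100 mm above the counter, all four cups upright in the last picture; the hand-in returned no verdict.

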